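Rearranging the model village

TASK

On the model railway, put the round bandstand away in the blue storage tin: lower it upright until it rests on the inlay, without dropping it or pressing it in. Then swap the white chapel and the round water tower, so that the chapel stands on the yellow plot and the tower on the brick plot (the grey plot that the bandstand left free can help on the way), and finally put the new signal box from the cork mat on the grey plot. Each of these three stands upright in the middle of its plot; leave the fir tree and the blue wagon where they are.

Things in the scene. Friction and masses are not known exactly. Their poses are not given: they have to be found in the camera images.
- bandstand: round model bandstand: light grey base disc, white columns, white band under a flat green cone roof with a brass knob. Diameter 54 mm, 70 mm high. Grip the upright white band, 54 mm across, 40 to 52 mm above the underside (the base disc, 0 to 8 mm, has the same diameter), at any yaw. About 90 g. Origin: centre of its underside, z up.
- chapel: model chapel with white walls, red gable roof (ridge along its x) and a small bell turret near its -x end. Walls 56 mm along x, 44 mm along y, 38 mm high; ridge at 60 mm, turret top at 78 mm. Grip across the 44 mm (along its y) between 10 and 38 mm above the underside. About 120 g. Origin: centre of its underside, z up.
- water_tower: round model water tower: narrow brick-red shaft under a grey tank with a dark cone top. 74 mm high. Grip the upright tank wall, 50 mm diameter, 42 to 66 mm above the underside, at any yaw; the foot (0 to 7 mm) is 50 mm wide too. About 120 g. Origin: centre of its underside, z up.
- signal_box: model signal box: brick-red lower storey, cream upper storey with dark windows, low dark grey roof (ridge along its x) with a small chimney. 60 mm along x, 46 mm along y; walls 52 mm high, ridge at 62 mm, chimney top at 69 mm. Grip across the 46 mm (along its y), 10 to 52 mm above the underside. About 120 g. Origin: centre of its underside, z up. Starts on a fixed cork mat 120 x 120 x 4 mm.
- plot_brick: square building plot, fixed, 90 x 90 mm, 4 mm thick, of red brick paving. Origin: centre of its underside, on the table at height 0; x and y along its edges, z up. At the start the chapel stands near its middle.
- plot_grey: square building plot, fixed, 90 x 90 mm, 4 mm thick, of grey concrete. Origin: centre of its underside, on the table at height 0; x and y along its edges, z up. At the start the bandstand stands near its middle.
- plot_yellow: square building plot, fixed, 90 x 90 mm, 4 mm thick, sandy yellow. Origin: centre of its underside, on the table at height 0; x and y along its edges, z up. At the start the water tower stands near its middle.
- tin: open-topped blue storage tin, fixed, 150 x 150 mm outside, 85 mm high, walls 4 mm. Origin: centre of its underside, on the table; x and y along its edges, z up. Inside lies a level dark grey inlay that fills it from wall to wall; its top is somewhere between 12 and 46 mm above the tin's underside, different each time. It bears about 20 N and slowly gives way beyond that.
- fir: loose model fir tree, dark green, about 95 mm high, 44 mm across, beyond the plots to the left. Origin: centre of its underside. Not to be moved.
- wagon: loose blue open model goods wagon, 105 x 30 mm, 31 mm high, beyond the plots to the right. Origin: centre of its underside, x along its length. Not to be moved.
Not all that is in view belongs to the job. Of the things like the plot_grey, leave any that is black; of the rest the smaller one is meant.

How it is judged (in metres and radians):
On the way, in this order (a step that is already met when the one before it is completed fails the run):
1. the bandstand stands released in the tin (x of bandstand in the frame of tin between -0.055 and 0.055 m and y of bandstand in the frame of tin between -0.055 and 0.055 m and z of bandstand in the frame of tin below 0.06 m and angle between bandstand's own z axis and vertical below 0.15 rad and linear speed of bandstand below 0.02 m/s and contact force between bandstand and the fingers below 0.05 N), for 0.2 s.
2. the chapel stands on the yellow plot and the water tower on the brick plot (horizontal distance between chapel and plot_yellow below 0.015 m and z of chapel in the frame of plot_yellow between 0.001 and 0.007 m and angle between each of chapel, water_tower's own z axis and vertical below 0.1 rad and linear speed of each of chapel, water_tower below 0.02 m/s and horizontal distance between water_tower and plot_brick below 0.015 m and z of water_tower in the frame of plot_brick between 0.001 and 0.007 m), for 0.2 s.
3. the signal box stands on the grey plot (horizontal distance between signal_box and plot_grey below 0.015 m and z of signal_box in the frame of plot_grey between 0.001 and 0.007 m and angle between signal_box's own z axis and vertical below 0.1 rad and linear speed of signal_box below 0.02 m/s), for 0.2 s.
At the end, for the whole second after the job is handed in: Chapel on the yellow plot, water tower on the brick plot, signal box on the grey plot, each within 15 mm of the plot's centre, resting on it, upright within 0.1 rad; bandstand inside the tin on its inlay, upright within 0.15 rad; all released and at rest (all of step 2 and all of step 3 and x of bandstand in the frame of tin between -0.055 and 0.055 m and y of bandstand in the frame of tin between -0.055 and 0.055 m and z of bandstand in the frame of tin below 0.06 m and angle between bandstand's own z axis and vertical below 0.15 rad and linear speed of bandstand below 0.02 m/s); the robot touches nothing.
It fails at once if the bandstand is dropped into the tin (moves faster than 0.5 m/s below the rim) (x of bandstand in the frame of tin between -0.055 and 0.055 m and y of bandstand in the frame of tin between -0.055 and 0.055 m and z of bandstand in the frame of tin between 0 and 0.083 m and linear speed of bandstand above 0.5 m/s).
It fails at once if the bandstand is pressed into the tin with more than 35 N (contact force between bandstand and tin above 35 N).
It fails at once if the fir tree is moved by more than 15 mm or knocked over (distance of fir from where it was at the start of the episode above 0.015 m or angle between fir's own z axis and vertical above 0.5 rad).
It fails at once if the blue wagon is moved by more than 15 mm (distance of wagon from where it was at the start of the episode above 0.015 m).
It also fails if it takes over 122 s, if anything falls off the work surface, if the arm or the gripper's body presses on something with over 40 N, if the wrist force passes 120 N, or if a joint passes its speed limit or range.

ROBOT

A 6-joint arm with a two-finger parallel gripper is mounted at the origin on the work surface. World frame = base frame: x ahead of the robot, y to its left, z up, the work surface at z = 0. Lengths are in mm, angles in rad, forces in N, time in s.
With the tool pointing down it reaches from about 350 to 975 mm from the base axis. Payload 7.1 kg.
Tool frame: the origin (TCP) lies on the centre line of the jaws, within the pads' length; the fingertips stand 17 mm ahead of it and the grasp point (between the pads) lies 2 mm behind it (tip_extent is the distance from the TCP to the fingertips, in mm); z points along the fingers, y is the line along which they close (so a half turn about z gives the same grasp; the last joint's range is limited). The gripper opens to 88 mm and grips with 3 to 60 N. Pads are 20 mm wide; open, the fingers measure 115 mm over their backs; the gripper's body (75 mm by 178 mm) begins 61 mm behind the grasp point.
Start: joints at [1.273, 0.423, 1.63, -0, 1.089, -0.019], TCP at [171.97, 600.859, 239.675] pointing down, gripper open.
Joint ranges: [-3, 3], [-0.9, 2.11], [0.09, 2.58], [-1.31, 4.45], [0.11, 2.69], [-2.54, 2.54]. Speed limits (rad/s): [2.39, 2.39, 3.01, 3.14, 3.14, 3.14].

INTERFACE

Orientations are given as a rotation vector (axis times angle).
In Python, from workcell import get_obs, get_image, camera_model, close_job, look_for, outline_of, pinpoint, tip_extent gives the robot as it stands.
- The arm moves only by the shell command python3 -m jog 'ROWS'. ROWS is text: rows parted by semicolons, each of 7 numbers parted by spaces: the shift along the tool's x, y, z as a fraction of full scale, then the turn, a rotation vector about the tool's x, y, z as a fraction of full scale, then the closure, from -1 (fully open) to 1 (shut). A call has 1 to 8 rows; each row is the pose to reach, as a shift and turn from the pose commanded when the call began, along the tool's axes at that moment; what a row does not reach only later rows make up. Full scale, the value 1, is 0.2 m for a shift and 30 degrees for a turn. A row lasts 1/10 s, in which the tool goes at most 50 mm and 8.59 degrees, less where a joint would pass 70% of its speed; a pose out of reach is approached as far as the arm can. A call with a number of a shift or a turn outside -1 to 1 is refused whole. A call with a gripper value outside its range is refused whole. The fingers move at their own pace and stop on an object; the grip force is fixed at half the most. Time passes only in rows, so rows that repeat a pose let the fingers close. It gives the time, the measured TCP pose, the force, the opening and the grip force at its end, in the units of the state.
- get_obs(): the state, without advancing time (a new reading comes with each control period).
- get_image(name): name is "side" or "top"; returns the picture (420x560x3 uint8, red, green, blue); there is no depth.
- camera_model(name): a dict with "fx", "fy", "cx", "cy" (pixels), "origin" and "orientation" of the camera in the world. Camera axes: x right, y down, z forward; pixel columns grow to the right and rows downward; lengths in mm; the calibration is good to about 2 mm. A picture is of the moment at which its call begins. camera_model takes no time and is no camera call.
- close_job(): hands the job in; it is judged then, once.
Trained networks look in the newest picture that a camera, given by its name, has taken for a name from the list of things; names that differ only in an ending like _2 or _b are one class to them, and where a whole thing is asked for, a point or a joint stands for the part that bears it (a point fixed in the world has none). Each returns a list of dicts, best first, with "confidence" (0 to 1); they miss things now and then, are a little off and sometimes report something else, mostly with a low value. They report only what shows in the picture. A call takes as long as a camera call. They do not tell look-alikes from the thing itself.
- look_for(target, camera): "xyz" ([x, y, z] in mm, in the coordinates of the camera as it stood for that picture, good to about 4 mm: the middle of the surface that is visible of it).
- outline_of(target, camera): "mask" (420x560 bool, what is visible of it).
- pinpoint(target, camera): "xyz" ([x, y, z] in mm, in the coordinates of the camera as it stood for that picture, good to about 4 mm: a listed point, or the origin of a listed thing).
The state is a dict: "t": time; "qpos": joint angles; "qvel": joint speeds; "joint_torque": joint torques, N m; "ee_pos": TCP position; "orientation": TCP orientation; "ft_force": force on the tool from outside, world axes, zero at the start; "moment": the same for the moment, N m; "width": finger opening in mm; "grasp_force": force on a finger pad.
Only numpy, scipy, OpenCV 4.12 (cv2) and the standard library are available. Lean on these libraries where they do the work, as an engineer would, in place of code of your own. Each camera call takes 0.05 s, during which the arm holds its last target. There are 200 camera calls.

## Working session

There is one attempt and no reset: what is moved stays moved. The work goes in short steps, Python scripts to look and compute and a shell command to move; the robot and the scene stay as the last step left them, time stands still between calls to the robot, and variables do not carry over. Pictures are saved under pics/ and viewed, at most 14 in all, crops included, and the job is handed in when it is done.

```bash
mkdir -p pics; cat > h.py <<'E'
import numpy as np,cv2
from scipy.spatial.transform import Rotation as R
from workcell import *
def cam(n):
    m=camera_model(n); o=np.array(m["orientation"],float)
    Rm=o if o.shape==(3,3) else R.from_rotvec(o).as_matrix()
    return m,Rm,np.array(m["origin"],float)
def world(n,p):
    m,Rm,o=cam(n); return Rm@np.array(p)+o
def proj(n,p):
    m,Rm,o=cam(n); c=Rm.T@(np.array(p,float)-o); return np.array([m["fx"]*c[0]/c[2]+m["cx"],m["fy"]*c[1]/c[2]+m["cy"]])
def ray(n,u,v,z):
    m,Rm,o=cam(n); d=Rm@np.array([(u-m["cx"])/m["fx"],(v-m["cy"])/m["fy"],1]); return o+d*(z-o[2])/d[2]
E
cat > a.py <<'E'
from h import *
np.set_printoptions(precision=1,suppress=True)
print(get_obs()); print(camera_model("top")); print(camera_model("side")); print(tip_extent)
for n in("top","side"):
    cv2.imwrite(f"pics/{n}0.png",get_image(n)[:,:,::-1])
    for t in "bandstand chapel water_tower signal_box plot_brick plot_grey plot_yellow tin fir wagon".split():
        for d in pinpoint(t,n)[:4]:
            w=world(n,d["xyz"]); print(n,t,round(d["confidence"],2),w,proj(n,w))
E
python3 a.py
```

```text
{'t': 0.0, 'qpos': array([ 1.3,  0.4,  1.6, -0. ,  1.1, -0. ]), 'qvel': array([-0.,  0.,  0., -0., -0., -0.]), 'joint_torque': array([ -0. , -54.5, -27.4,   0.1,   0. ,  -0. ]), 'ee_pos': array([171.8, 600.4, 238.9]), 'orientation': array([-0.4, -3.1,  0. ]), 'ft_force': array([-0.3,  0.3, -1.1]), 'moment': array([-0.,  0.,  0.]), 'grasp_force': 0.0, 'width': 87.73978478510612}
{'fx': 395.37990212786326, 'fy': 395.37990212786326, 'cx': 276.956056050381, 'cy': 214.81487024856943, 'origin': array([343. ,   8.3, 933.8]), 'orientation': array([-2.1,  2.2, -0.2])}
{'fx': 483.2053382014947, 'fy': 483.2053382014947, 'cx': 276.24562741101994, 'cy': 210.09915799606603, 'origin': array([-181.2, -651.4,  635.7]), 'orientation': array([-2. ,  0.9, -0.4])}
17.0
top bandstand 0.94 [463.6  88.7   5. ] [240.1 226.6]
top chapel 0.72 [ 450.9 -103.7    5.4] [321.5 230.5]
top water_tower 0.7 [637.8  16.8   6.8] [269.4 154.9]
top signal_box 0.76 [ 492.5 -348.5    5.5] [423.5 211.4]
top plot_brick 0.65 [ 452.9 -107.7    2.4] [323.1 229.8]
top plot_grey 0.79 [297.3 319.1  -0.4] [140.7 300. ]
top plot_grey 
[... 563 characters left out ...]
side water_tower 0.33 [ 449.5 -105.1   -1.3] [300.9 249.8]
side water_tower 0.21 [466.   90.2   1.4] [244.6 212.9]
side signal_box 0.91 [ 498.3 -350.3    3.2] [414.  288.6]
side plot_brick 0.79 [ 451.4 -113.2   -0.4] [304.4 250.6]
side plot_grey 0.93 [470.8  94.9   0.1] [244.7 211.8]
side plot_grey 0.93 [298.1 311.1  -3.4] [134.5 209.6]
side plot_grey 0.63 [ 274.7 -346.3   -0.5] [341.2 357. ]
side plot_grey 0.22 [640.   26.9  -0.2] [311.2 194.8]
side plot_yellow 0.89 [646.8  18.1  -4.5] [315.5 196.4]
side tin 0.58 [530.5 318.2  -0.6] [205.4 174.3]
side fir 0.7 [673.5 200.   -3.2] [271.8 170.2]
side fir 0.18 [639.6  26.1   4.7] [311.4 193.3]
side wagon 0.8 [ 681.6 -185.4   -3.4] [391.6 219.9]
```

View pics/top0.png

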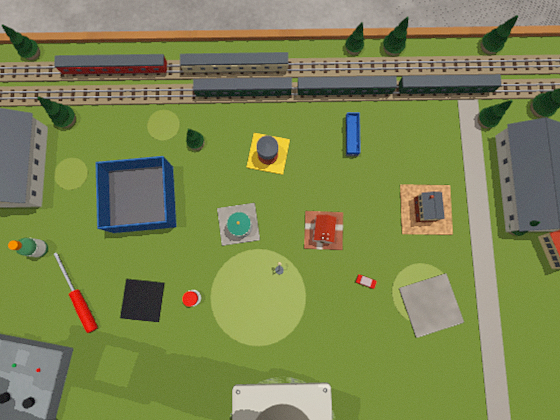

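View pics/side0.png

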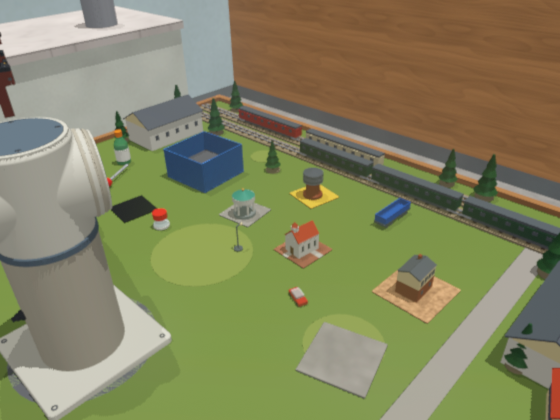

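The candidates for plot_grey in the top view are:
- (141,300): black, so excluded.
- (431,305): light grey and about 1.3 times larger, so excluded.
- (238,224): the smaller grey one, with the bandstand on it. This is the one meant.

I'll confirm this in an enlarged crop and fit the poses.

```bash
cat > fit.py <<'E'
from h import *
from scipy.optimize import minimize
np.set_printoptions(precision=2,suppress=True)
def box(lx,ly,z0,z1): return [(sx*lx/2,sy*ly/2,z) for sx in(1,-1) for sy in(1,-1) for z in(z0,z1)]
def cyl(d,z): a=np.linspace(0,2*np.pi,40); return [(d/2*np.cos(t),d/2*np.sin(t),z) for t in a]
M=dict(bandstand=cyl(54,0)+cyl(54,8)+cyl(54,40)+cyl(54,52)+[(0,0,70)],
 water_tower=cyl(50,0)+cyl(50,66)+[(0,0,74)],
 chapel=box(56,44,0,38)+[(28,0,60),(-28,0,60)], signal_box=box(60,46,0,52)+[(30,0,62),(-30,0,62)],
 plot_brick=box(90,90,0,4),plot_grey=box(90,90,0,4),plot_yellow=box(90,90,0,4),tin=box(150,150,0,85),tin_top=box(150,150,85,85))
def fit(name,guess,z=0,cams=("top","side"),masks=None,yaw0=0.):
    P=np.array(M[name]); ms={}
    for n in cams:
        if masks and n in masks: ms[n]=masks[n]; continue
        g=proj(n,(guess[0],guess[1],z+20 if 'plot' not in name else 3)); best=None
        for d in outline_of(name,n):
            m=d["mask"].astype(np.uint8); k=np.argwhere(m)
            if len(k)<20: continue
            if np.hypot(*(k.mean(0)[::-1]-g))<20 and best is None: best=m
        if best is None: print("no mask",name,n); continue
        if 'plot' in name or 'tin' in name:
            c=np.argwhere(best)[:,::-1].astype(np.int32); best=cv2.fillPoly(np.zeros_like(best),[cv2.convexHull(c)],1)
        ms[n]=best
    sm={n:cv2.GaussianBlur(m.astype(np.float32),(0,0),1) for n,m in ms.items()}
    def cost(p):
        Q=P@R.from_euler('z',p[2]).as_matrix().T+[p[0],p[1],z]; e=0
        for n,s in sm.items():
            uv=np.array([proj(n,q) for q in Q]).astype(np.float32)
            h=cv2.convexHull(uv)
            im=cv2.fillPoly(np.zeros(s.shape,np.uint8),[np.round(h*16).astype(np.int32)],255,cv2.LINE_AA,4)/255.
            e+=np.abs(cv2.GaussianBlur(im,(0,0),1)-s).sum()/s.sum()
        return e
    best=None
    for y in ([0] if name in("bandstand","water_tower") else yaw0+np.arange(0,np.pi,np.pi/8)):
        r=minimize(cost,[*guess[:2],y],method="Nelder-Mead",options=dict(initial_simplex=np.array([[*guess[:2],y],[guess[0]+8,guess[1],y],[guess[0],guess[1]+8,y],[*guess[:2],y+.2]]),xatol=.1,fatol=1e-4,maxiter=150))
        if best is None or r.fun<best.fun: best=r
    return best.x,best.fun,{n:int(m.sum()) for n,m in ms.items()}
E
cat > b.py <<'E'
from fit import *
o=get_obs(); print(R.from_rotvec(o["orientation"]).as_matrix())
im=get_image("top");get_image("side")
cv2.imwrite("pics/crop1.png",cv2.resize(im[110:350,100:480],None,fx=2,fy=2,interpolation=cv2.INTER_CUBIC)[:,:,::-1])
G=dict(bandstand=(463,91,4),chapel=(449,-103,4),water_tower=(638,22,4),signal_box=(495,-350,4),plot_brick=(452,-110,0),plot_grey=(469,94,0),plot_yellow=(643,17,0),tin=(531,320,0))
for k,g in G.items():
    for c in(("top",),("side",),("top","side")):
        if 'plot' in k and len(c)!=1 : continue
        try: print(k,c,*fit(k,g,g[2],c))
        except Exception as e: print(k,c,repr(e))
E
python3 b.py
```

```text
[[-0.96  0.28  0.  ]
 [ 0.28  0.96 -0.  ]
 [-0.   -0.   -1.  ]]
bandstand ('top',) ValueError('time passes only in moves, steps and waits')
bandstand ('side',) ValueError('time passes only in moves, steps and waits')
bandstand ('top', 'side') ValueError('time passes only in moves, steps and waits')
chapel ('top',) ValueError('time passes only in moves, steps and waits')
chapel ('side',) ValueError('time passes only in moves, steps and waits')
chapel ('top', 'side') ValueError('time passes only in moves, steps and waits')
water_tower ('top',) ValueError('time passes only in moves, steps and waits')
water_tower ('side',) ValueError('time passes only in moves, steps and waits')
water_tower ('top', 'side') ValueError('time passes only in moves, steps and waits')
signal_box ('top',) ValueError('time passes only in moves, steps and waits')
signal_box ('side',) ValueError('time passes only in moves, steps and waits')
signal_box ('top', 'side') ValueError('time passes only in moves, steps and waits')
plot_brick ('top',) ValueError('time passes only in moves, steps and waits')
plot_brick ('side',) ValueError('time passes only in moves, steps and waits')
plot_grey ('top',) ValueError('time passes only in moves, steps and waits')
plot_grey ('side',) ValueError('time passes only in moves, steps and waits')
plot_yellow ('top',) ValueError('time passes only in moves, steps and waits')
plot_yellow ('side',) ValueError('time passes only in moves, steps and waits')
tin ('top',) ValueError('time passes only in moves, steps and waits')
tin ('side',) ValueError('time passes only in moves, steps and waits')
tin ('top', 'side') ValueError('time passes only in moves, steps and waits')
```

View pics/crop1.png

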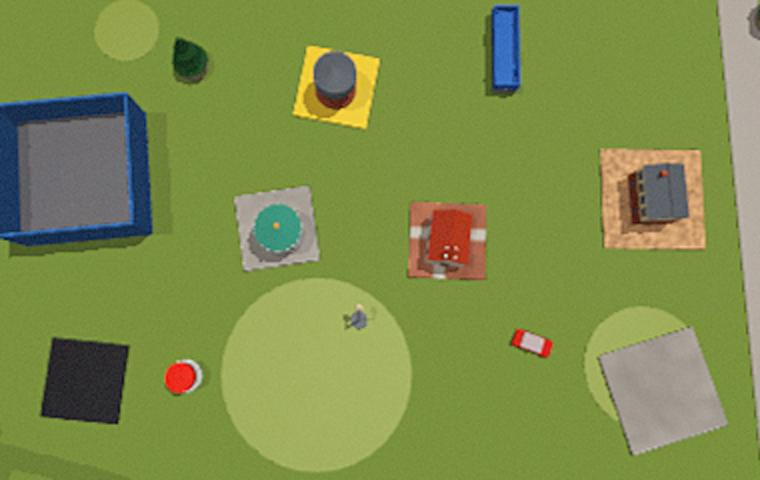

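The crop confirms it: the grey plot at crop (277,228) carries the bandstand. The black square at (85,380) and the larger slab at (663,390) stay untouched. Next I'll track down the error.

```bash
python3 - <<'E' 2>&1 | tail -12
from fit import *
get_image("top")
r=outline_of("bandstand","top"); print(len(r))
print(fit("bandstand",(463,91),4,("top",)))
E
```

```text
fxr = func(xr)
    fx = function(np.copy(x), *(wrapper_args + args))
  File "fit.py", line 27, in cost
    uv=np.array([proj(n,q) for q in Q]).astype(np.float32)
                 ~~~~^^^^^
  File "h.py", line 11, in proj
    m,Rm,o=cam(n); c=Rm.T@(np.array(p,float)-o); return np.array([m["fx"]*c[0]/c[2]+m["cx"],m["fy"]*c[1]/c[2]+m["cy"]])
           ~~~^^^
  File "h.py", line 5, in cam
    m=camera_model(n); o=np.array(m["orientation"],float)
ValueError: time passes only in moves, steps and waits
```

Too many camera_model calls in one script, so I'll cache the result and vectorise the projection.

```bash
sed -i 's/^def cam(n):/from functools import lru_cache\n@lru_cache\ndef cam(n):/' h.py
python3 - <<'E'
s=open('h.py').read()
i=s.index('def proj'); j=s.index('def ray')
s=s[:i]+'''def proj(n,p):
    m,Rm,o=cam(n); c=(np.array(p,float)-o)@Rm; return np.stack([m["fx"]*c[...,0]/c[...,2]+m["cx"],m["fy"]*c[...,1]/c[...,2]+m["cy"]],-1)
'''+s[j:]
open('h.py','w').write(s)
f=open('fit.py').read().replace("np.array([proj(n,q) for q in Q]).astype","proj(n,Q).astype"); open('fit.py','w').write(f)
E
python3 b.py
```

```text
[[-0.96  0.28 -0.  ]
 [ 0.28  0.96 -0.  ]
 [-0.   -0.   -1.  ]]
bandstand ('top',) [465.51  90.07  -0.01] 0.11239424854194839 {'top': 503}
bandstand ('side',) [462.03  86.52   0.08] 0.1144248168133991 {'side': 624}
bandstand ('top', 'side') [463.36  88.39  -0.01] 0.2506126106710438 {'top': 503, 'side': 624}
chapel ('top',) [ 452.42 -106.46   -0.1 ] 0.08173106663015074 {'top': 574}
chapel ('side',) [ 449.28 -106.68    2.99] 0.09667448943515264 {'side': 943}
chapel ('top', 'side') [ 452.66 -106.17   -0.12] 0.19876621358970564 {'top': 574, 'side': 943}
water_tower ('top',) [642.36  22.54  -0.09] 0.10744965469947214 {'top': 523}
water_tower ('side',) [639.06  22.03   0.14] 0.2306290671794289 {'side': 544}
water_tower ('top', 'side') [642.08  22.59  -0.08] 0.35548102214766014 {'top': 523, 'side': 544}
signal_box ('top',) [ 500.11 -350.54    3.18] 0.05212120892945947 {'top': 851}
signal_box ('side',) [ 496.04 -349.48    0.04] 0.04144187026170707 {'side': 1406}
signal_box ('top', 'side') [ 498.39 -349.65    3.22] 0.11726889285973435 {'top': 851, 'side': 1406}
plot_brick ('top',) [ 452.74 -107.3    -0.04] 0.051253039709490876 {'top': 1456}
plot_brick ('side',) [ 450.33 -110.46   -0.06] 0.24513511229154988 {'side': 986}
plot_grey ('top',) [471.37  95.06   0.14] 0.03381718106436317 {'top': 1487}
plot_grey ('side',) [468.14  89.97   0.22] 0.22108360360022933 {'side': 724}
plot_yellow ('top',) [645.95  21.42   1.38] 0.04644326482748785 {'top': 1350}
plot_yellow ('side',) [641.02  15.45  -0.23] 0.1472902088101207 {'side': 664}
tin ('top',) [535.68 322.91   0.09] 0.017811275815373093 {'top': 5716}
tin ('side',) [531.59 316.54   0.09] 0.024924303352304358 {'side': 3609}
tin ('top', 'side') [535.09 322.56   0.08] 0.06928968496690627 {'top': 5716, 'side': 3609}
```

```bash
cat > go.py <<'E'
import sys; from h import *
o=get_obs(); Rm=R.from_rotvec(o["orientation"]).as_matrix(); p=np.array(o["ee_pos"])
x,y,z,yaw=map(float,sys.argv[1:5])   # yaw: angle of tool y from world y
s=Rm.T@(np.array([x,y,z])-p)/200
T=R.from_euler('z',yaw).as_matrix()@np.diag([-1.,1,-1])
t=R.from_matrix(Rm.T@T).as_rotvec()/np.radians(30)
print("at",p.round(1),"w",round(o["width"],1),"f",np.round(o["ft_force"],1),"t",round(o["t"],2),"| row",s.round(4),t.round(3),"nrows",round(np.linalg.norm(s)*4,1))
E
python3 -m jog '-.79 -.76 0 0 0 -.54 -1;-.79 -.76 0 0 0 -.54 -1;-.79 -.76 0 0 0 -.54 -1;-.79 -.76 0 0 0 -.54 -1;-.79 -.76 0 0 0 -.54 -1;-.79 -.76 0 0 0 -.54 -1'; python3 go.py 464 88 150 0
```

```text
t: 4.65
ee_pos: [283.0, 409.2, 239.9]
orientation: [-0.001, 3.141, -0.001]
ft_force: [-0.3, 0.1, -0.6]
width: 87.7
grasp_force: 0.0
at [283.  409.2 239.9] w 87.7 f [-0.3  0.1 -0.6] t 4.65 | row [-0.9036 -1.6064  0.4501] [-0.001  0.     0.001] nrows 7.6
```

```bash
python3 -m jog '-.45 -.8 0 0 0 0 -1;-.45 -.8 0 0 0 0 -1;-.45 -.8 0 0 0 0 -1;-.45 -.8 0 0 0 0 -1;-.45 -.8 0 0 0 0 -1' >/dev/null; python3 -m jog '-.45 -.8 .4 0 0 0 -1;-.45 -.8 .4 0 0 0 -1;-.45 -.8 .4 0 0 0 -1;-.45 -.8 .4 0 0 0 -1;-.45 -.8 .4 0 0 0 -1'; python3 go.py 464 88 48 0
python3 - <<'E'
from h import *
import cv2
a=get_image("top");b=get_image("side")
cv2.imwrite("pics/p1.png",np.hstack([cv2.resize(a[160:300,170:330],(400,350)),cv2.resize(b[130:270,170:330],(400,350))])[:,:,::-1])
print(proj("top",get_obs()["ee_pos"]),proj("side",get_obs()["ee_pos"]))
E
```

```text
t: 5.65
ee_pos: [464.8, 89.7, 157.7]
orientation: [0.0, -3.14, 0.001]
ft_force: [0.1, 0.6, 0.9]
width: 87.4
grasp_force: 0.0
at [464.8  89.7 157.7] w 87.4 f [0.1 0.6 0.9] t 5.65 | row [ 0.0031 -0.0081  0.5485] [-0.001 -0.003  0.   ] nrows 2.2
[231.46777274 216.71136659] [239.20126661 153.93658113]
```

View pics/p1.png

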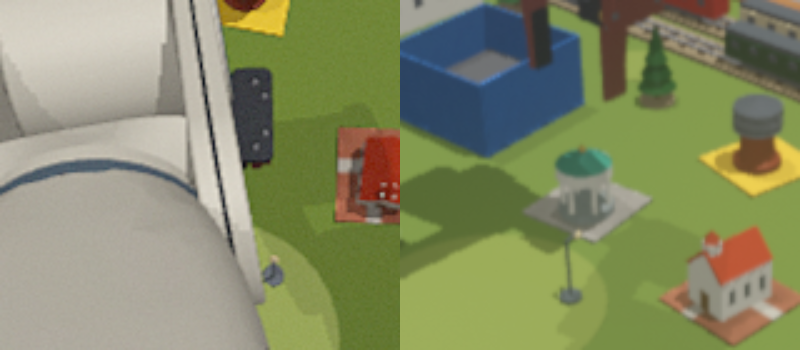

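The side view (right half) shows the fingers at about px (226,146) and (255,150), straddling the bandstand at px (243,205) and centred on the projected TCP. I'll descend and grip.

```bash
python3 -m jog '0 -.005 .2 0 0 0 -1;0 -.005 .35 0 0 0 -1;0 -.005 .45 0 0 0 -1;0 -.005 .52 0 0 0 -1;0 -.005 .545 0 0 0 -1;0 -.005 .545 0 0 0 -1;0 -.005 .545 0 0 0 -1' ; python3 -m jog '0 0 0 0 0 0 1;0 0 0 0 0 0 1;0 0 0 0 0 0 1;0 0 0 0 0 0 1;0 0 0 0 0 0 1;0 0 0 0 0 0 1;0 0 0 0 0 0 1;0 0 0 0 0 0 1'
```

```text
t: 6.45
ee_pos: [463.8, 92.0, 51.5]
orientation: [-0.008, 3.14, 0.001]
ft_force: [-0.0, -0.2, -0.5]
width: 87.8
grasp_force: 0.0
t: 7.25
ee_pos: [463.4, 90.9, 50.8]
orientation: [-0.006, 3.141, -0.0]
ft_force: [-0.4, -1.9, 5.2]
width: 53.1
grasp_force: 30.0
```

```bash
python3 -m jog '0 0 -.1 0 0 0 1;0 0 -.3 0 0 0 1;0 0 -.55 0 0 0 1;0 0 -.75 0 0 0 1;0 0 -.75 0 0 0 1' ; python3 -m jog '-.17 .5 0 0 0 0 1;-.35 .8 0 0 0 0 1;-.35 .8 0 0 0 0 1;-.35 .8 0 0 0 0 1;-.35 .8 0 0 0 0 1;-.35 .8 0 0 0 0 1;-.35 .8 0 0 0 0 1'; python3 go.py 534.5 322 160 0.085
```

```text
t: 7.75
ee_pos: [466.3, 91.6, 205.4]
orientation: [-0.006, 3.132, 0.003]
ft_force: [1.6, 0.2, -0.7]
width: 53.2
grasp_force: 30.0
t: 8.45
ee_pos: [531.5, 250.0, 199.6]
orientation: [0.005, -3.139, 0.002]
ft_force: [0.2, 0.1, -0.8]
width: 53.6
grasp_force: 30.0
at [531.5 250.  199.6] w 53.6 f [ 0.2  0.1 -0.8] t 8.45 | row [-0.0164  0.36    0.1974] [-0.002 -0.004 -0.156] nrows 1.6
```

```bash
python3 -m jog '-.008 .2 0 0 0 -.15 1;-.016 .36 .1 0 0 -.15 1;-.016 .36 .2 0 0 -.15 1;-.016 .36 .2 0 0 -.15 1;-.016 .36 .2 0 0 -.15 1;-.016 .36 .2 0 0 -.15 1'; python3 go.py 534.5 322 135 0.085
python3 - <<'E'
from h import *
a=get_image("top");b=get_image("side")
cv2.imwrite("pics/p2.png",np.hstack([cv2.resize(a[130:270,60:220],(400,350)),cv2.resize(b[70:210,130:290],(400,350))])[:,:,::-1])
r=lambda n,t:[(round(d["confidence"],2),world(n,d["xyz"]).round(1)) for d in pinpoint(t,n)[:2]]
for n in("top","side"): print(n,r(n,"bandstand"),r(n,"tin"))
E
```

```text
t: 9.05
ee_pos: [536.1, 322.4, 161.7]
orientation: [-0.127, 3.138, 0.001]
ft_force: [0.6, 0.1, -0.1]
width: 53.5
grasp_force: 30.0
at [536.1 322.4 161.7] w 53.5 f [ 0.6  0.1 -0.1] t 9.05 | row [ 0.0081 -0.0014  0.1336] [ 0.001  0.002 -0.007] nrows 0.5
top [(0.82, array([539.3, 317.9, 116.1]))] [(0.81, array([533.3, 324.7,   3.5])), (0.32, array([673.3, 197.3,   6.1]))]
side [(0.81, array([537.8, 328.2, 112.6]))] [(0.83, array([532.9, 321.6,   1.2]))]
```

View pics/p2.png

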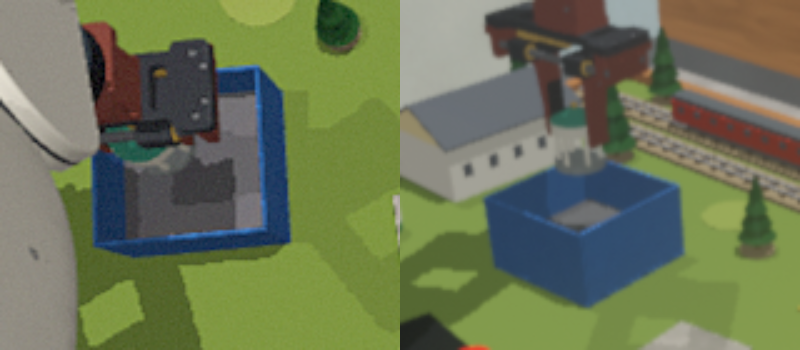

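Top crop: the bandstand hangs over the tin with clearance from every wall. Side crop: it is upright, with its base at px (202,133). I'll descend with a force check.

```bash
cat > chk.py <<'E'
from h import *
o=get_obs(); f=o["ft_force"]; print(np.round(o["ee_pos"],1),np.round(f,1),round(o["width"],1))
import sys; sys.exit(int(abs(f[2])>3.5))
E
python3 -m jog '.005 0 .1 0 0 0 1;.005 0 .2 0 0 0 1;.005 0 .27 0 0 0 1;.005 0 .29 0 0 0 1;.005 0 .29 0 0 0 1;.005 0 .29 0 0 0 1' >/dev/null; python3 chk.py &&
python3 -m jog '0 0 .01 0 0 0 1;0 0 .01 0 0 0 1' >/dev/null; python3 chk.py &&
python3 -m jog '0 0 .01 0 0 0 1;0 0 .01 0 0 0 1' >/dev/null; python3 chk.py &&
python3 -m jog '0 0 .01 0 0 0 1;0 0 .01 0 0 0 1' >/dev/null; python3 chk.py
```

```text
[535.1 323.5 103.3] [-0.5 -1.  -1.1] 53.4
[534.9 323.3 101.2] [ 0.9 -0.5 -1.6] 53.1
[534.6 323.1  98.6] [-0.8  0.8 -1.2] 53.3
[534.5 323.1  96.4] [ 0.1 -0.1 -1.2] 53.2
```

```bash

python3 -m jog '0 0 .01 0 0 0 1;0 0 .01 0 0 0 1' >/dev/null; python3 chk.py &&
python3 -m jog '0 0 .01 0 0 0 1;0 0 .01 0 0 0 1' >/dev/null && python3 chk.py &&
python3 -m jog '0 0 .01 0 0 0 1;0 0 .01 0 0 0 1' >/dev/null && python3 chk.py &&
python3 -m jog '0 0 .01 0 0 0 1;0 0 .01 0 0 0 1' >/dev/null && python3 chk.py &&
python3 -m jog '0 0 .01 0 0 0 1;0 0 .01 0 0 0 1' >/dev/null && python3 chk.py &&
python3 -m jog '0 0 .01 0 0 0 1;0 0 .01 0 0 0 1' >/dev/null && python3 chk.py &&
python3 -m jog '0 0 .01 0 0 0 1;0 0 .01 0 0 0 1' >/dev/null && python3 chk.py &&
python3 -m jog '0 0 .01 0 0 0 1;0 0 .01 0 0 0 1' >/dev/null && python3 chk.py &&
python3 -m jog '0 0 .01 0 0 0 1;0 0 .01 0 0 0 1' >/dev/null && python3 chk.py &&
python3 -m jog '0 0 .01 0 0 0 1;0 0 .01 0 0 0 1' >/dev/null && python3 chk.py &&
python3 -m jog '0 0 .01 0 0 0 1;0 0 .01 0 0 0 1' >/dev/null && python3 chk.py &&
python3 -m jog '0 0 .01 0 0 0 1;0 0 .01 0 0 0 1' >/dev/null && python3 chk.py &&
python3 -m jog '0 0 .01 0 0 0 1;0 0 .01 0 0 0 1' >/dev/null && python3 chk.py &&
python3 -m jog '0 0 .01 0 0 0 1;0 0 .01 0 0 0 1' >/dev/null && python3 chk.py &&
python3 -m jog '0 0 .01 0 0 0 1;0 0 .01 0 0 0 1' >/dev/null && python3 chk.py &&
python3 -m jog '0 0 .01 0 0 0 1;0 0 .01 0 0 0 1' >/dev/null && python3 chk.py &&
python3 -m jog '0 0 .01 0 0 0 1;0 0 .01 0 0 0 1' >/dev/null && python3 chk.py
```

```text
[534.5 323.1  94.4] [ 0.5 -0.  -1.4] 53.3
[534.4 323.1  92.4] [ 0.3 -0.1 -1.1] 53.8
[534.5 323.1  90.4] [ 0.3  0.1 -0.8] 53.3
[534.5 323.1  88.4] [-0.1 -0.2 -1.8] 53.1
[534.4 323.1  86.4] [-1.3  0.4 -0.4] 53.3
[534.4 323.1  84.4] [-0.5  0.9 -0.5] 53.4
[534.4 323.1  82.4] [-0.1  0.4 -2.4] 53.3
[534.4 323.1  80.4] [ 0.1  0.2 -1.4] 53.5
[534.4 323.1  78.4] [ 0.2 -0.2 -1.3] 53.2
[534.7 323.2  77.4] [-1.2 -0.5  5.1] 53.2
```

Contact at 5 N. I'll release and lift.

```bash
python3 -m jog '0 0 0 0 0 0 .1;0 0 0 0 0 0 -.2;0 0 0 0 0 0 -.5;0 0 0 0 0 0 -.6;0 0 0 0 0 0 -.6;0 0 0 0 0 0 -.6;0 0 0 0 0 0 -.6'; python3 -m jog '0 0 -.05 0 0 0 -.6;0 0 -.2 0 0 0 -.6;0 0 -.45 0 0 0 -.6;0 0 -.7 0 0 0 -.6;0 0 -.7 0 0 0 -.6;0 0 -.7 0 0 0 -.6';  python3 go.py 451 -106.5 130 -0.12
python3 - <<'E'
from h import *
a=get_image("top");b=get_image("side")
cv2.imwrite("pics/p3.png",np.hstack([cv2.resize(a[130:270,60:220],(400,350)),cv2.resize(b[70:210,130:290],(400,350))])[:,:,::-1])
r=lambda n,t:[(round(d["confidence"],2),world(n,d["xyz"]).round(1)) for d in pinpoint(t,n)[:2]]
for n in("top","side"): print(n,r(n,"bandstand"),r(n,"tin"))
E
```

```text
t: 13.25
ee_pos: [534.6, 323.1, 76.6]
orientation: [0.129, -3.139, 0.0]
ft_force: [0.3, -0.2, 0.1]
width: 70.1
grasp_force: 0.0
t: 13.85
ee_pos: [535.2, 323.6, 218.8]
orientation: [-0.129, 3.136, 0.003]
ft_force: [-0.6, -0.2, -0.6]
width: 70.1
grasp_force: 0.0
at [535.2 323.6 218.8] w 70.1 f [-0.6 -0.2 -0.6] t 13.85 | row [ 0.5983 -2.109   0.4387] [0.004 0.006 0.387] nrows 8.9
top [(0.74, array([534.7, 321.1,  31.7]))] [(0.77, array([534.5, 322.8,   2. ]))]
side [(0.89, array([533.5, 327.1,  29.5]))] [(0.73, array([532.9, 322.2,  -3. ]))]
```

View pics/p3.png

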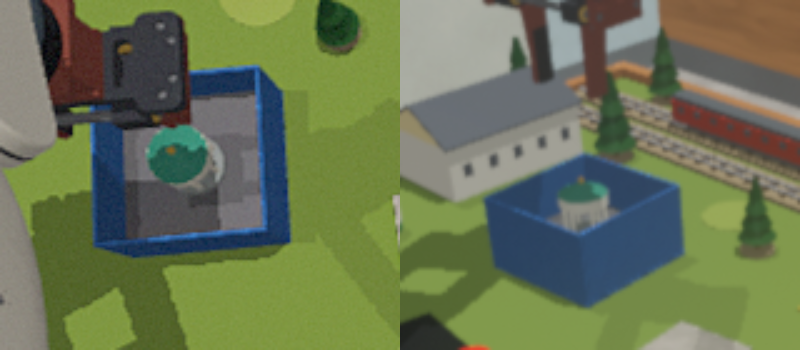

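The bandstand stands upright near the middle of the inlay, at top crop (180,155), released. Next is the chapel, which goes to the grey plot.

```bash
python3 -m jog '.2 -.7 0 0 0 0 -1;.2 -.7 0 0 0 0 -1;.2 -.7 0 0 0 0 -1;.2 -.7 0 0 0 0 -1' >/dev/null; python3 -m jog '.2 -.7 0 0 0 0 -1;.2 -.7 0 0 0 0 -1;.2 -.7 0 0 0 0 -1;.2 -.7 0 0 0 0 -1' >/dev/null; python3 -m jog '.2 -.7 0 0 0 .39 -1;.2 -.7 .1 0 0 .39 -1;.2 -.7 .3 0 0 .39 -1;.2 -.7 .4 0 0 .39 -1;.2 -.7 .4 0 0 .39 -1;.2 -.7 .4 0 0 .39 -1' ; python3 go.py 451.5 -106 30 -0.12
```

```text
t: 15.55
ee_pos: [449.9, -104.5, 136.5]
orientation: [-0.191, -3.134, -0.001]
ft_force: [0.1, -0.7, 0.1]
width: 87.9
grasp_force: 0.0
at [ 449.9 -104.5  136.5] w 87.9 f [ 0.1 -0.7  0.1] t 15.55 | row [-0.0098 -0.0065  0.5323] [ 0.001 -0.004 -0.004] nrows 2.1
```

```bash
python3 -m jog '-.008 0 .1 0 0 0 -1;-.008 0 .3 0 0 0 -1;-.008 0 .45 0 0 0 -1;-.008 0 .52 0 0 0 -1;-.008 0 .53 0 0 0 -1;-.008 0 .53 0 0 0 -1' ; python3 -m jog '0 0 0 0 0 0 1;0 0 0 0 0 0 1;0 0 0 0 0 0 1;0 0 0 0 0 0 1;0 0 0 0 0 0 1;0 0 0 0 0 0 1;0 0 0 0 0 0 1;0 0 0 0 0 0 1'; python3 -m jog '0 0 -.1 0 0 0 1;0 0 -.3 0 0 0 1;0 0 -.55 0 0 0 1;0 0 -.75 0 0 0 1;0 0 -.75 0 0 0 1;0 0 -.75 0 0 0 1'; python3 go.py 471 94.5 130 -0.1;python3 go.py 471 94.5 130 0.17
```

```text
t: 16.15
ee_pos: [452.6, -104.8, 31.7]
orientation: [0.189, 3.134, -0.0]
ft_force: [-0.7, -0.2, 0.5]
width: 87.9
grasp_force: 0.0
t: 16.95
ee_pos: [451.2, -105.5, 30.8]
orientation: [0.191, 3.136, -0.0]
ft_force: [-1.1, 0.3, 3.6]
width: 43.6
grasp_force: 29.9
t: 17.55
ee_pos: [451.4, -105.6, 181.1]
orientation: [0.191, 3.134, -0.001]
ft_force: [-0.6, -1.4, -1.2]
width: 43.9
grasp_force: 29.9
at [ 451.4 -105.6  181.1] w 43.9 f [-0.6 -1.4 -1.2] t 17.55 | row [0.0246 1.0049 0.2554] [-0.001  0.004 -0.042] nrows 4.1
at [ 451.4 -105.6  181.1] w 43.9 f [-0.6 -1.4 -1.2] t 17.55 | row [0.0246 1.0049 0.2554] [-0.001  0.003 -0.557] nrows 4.1
```

```bash
python3 -m jog '.01 .4 0 0 0 0 1;.02 .99 0 0 0 0 1;.02 .99 0 0 0 0 1;.02 .99 .2 0 0 0 1;.02 .99 .3 0 0 0 1;.02 .99 .3 0 0 0 1;.02 .99 .3 0 0 0 1;.02 .99 .3 0 0 0 1';python3 go.py 470.5 95 35 -0.121
```

```text
t: 18.35
ee_pos: [471.3, 90.7, 120.9]
orientation: [-0.193, -3.135, 0.0]
ft_force: [-0.0, -1.0, -1.7]
width: 43.7
grasp_force: 29.9
at [471.3  90.7 120.9] w 43.7 f [-0.  -1.  -1.7] t 18.35 | row [0.0066 0.0209 0.4296] [-0.    -0.001 -0.003] nrows 1.7
```

```bash
python3 -m jog '0 .012 .1 0 0 0 1;0 .012 .25 0 0 0 1;0 .012 .38 0 0 0 1;0 .012 .42 0 0 0 1;0 .012 .42 0 0 0 1;0 .012 .42 0 0 0 1;0 .012 .42 0 0 0 1'; python3 chk.py && python3 -m jog '0 0 .01 0 0 0 1;0 0 .01 0 0 0 1' >/dev/null && python3 chk.py && python3 -m jog '0 0 .01 0 0 0 1;0 0 .01 0 0 0 1' >/dev/null && python3 chk.py && python3 -m jog '0 0 .01 0 0 0 1;0 0 .01 0 0 0 1' >/dev/null && python3 chk.py
```

```text
t: 19.05
ee_pos: [472.6, 93.9, 38.0]
orientation: [0.192, 3.133, 0.001]
ft_force: [-0.6, 0.1, -1.2]
width: 43.7
grasp_force: 29.9
[472.6  93.9  38. ] [-0.6  0.1 -1.2] 43.7
[471.9  94.   35.2] [-0.8  0.  -1. ] 43.6
[471.5  94.   32.6] [-0.5  0.3 -1.2] 44.2
[471.7  94.   30.7] [ 0.3 -0.3  2.4] 43.8
```

```bash
python3 -m jog '0 0 0 0 0 0 .2;0 0 0 0 0 0 -.2;0 0 0 0 0 0 -.5;0 0 0 0 0 0 -1;0 0 0 0 0 0 -1;0 0 0 0 0 0 -1'; python3 -m jog '0 0 -.05 0 0 0 -1;0 0 -.25 0 0 0 -1;0 0 -.5 0 0 0 -1;0 0 -.7 0 0 0 -1;0 0 -.7 0 0 0 -1;0 0 -.7 0 0 0 -1';  python3 go.py 641.5 22.5 150 -0.12
```

```text
t: 20.25
ee_pos: [471.6, 93.9, 30.6]
orientation: [0.191, 3.136, 0.0]
ft_force: [-0.8, -0.5, -0.0]
width: 80.3
grasp_force: 0.0
t: 20.85
ee_pos: [472.0, 94.0, 171.9]
orientation: [0.191, 3.133, 0.001]
ft_force: [-0.8, 0.0, -0.3]
width: 88.1
grasp_force: 0.0
at [472.   94.  171.9] w 88.1 f [-0.8  0.  -0.3] t 20.85 | row [-0.8844 -0.2519  0.112 ] [ 0.002  0.005 -0.003] nrows 3.7
```

```bash
python3 -m jog '-.4 -.12 0 0 0 0 -1;-.88 -.25 0 0 0 0 -1;-.88 -.25 0 0 0 0 -1;-.88 -.25 0 0 0 0 -1;-.88 -.25 0 0 0 0 -1;-.88 -.25 .05 0 0 0 -1;-.88 -.25 .1 0 0 0 -1';  python3 go.py 641.5 22.5 57 -0.12
python3 - <<'E'
from h import *
a=get_image("top");b=get_image("side")
cv2.imwrite("pics/p4.png",np.hstack([cv2.resize(a[90:265,190:390],(400,350)),cv2.resize(b[110:285,200:400],(400,350))])[:,:,::-1])
E
```

```text
t: 21.55
ee_pos: [638.1, 23.3, 148.5]
orientation: [-0.19, -3.133, 0.0]
ft_force: [0.5, 0.2, -1.3]
width: 87.8
grasp_force: 0.0
at [638.1  23.3 148.5] w 87.8 f [ 0.5  0.2 -1.3] t 21.55 | row [-0.019  -0.0019  0.4577] [-0.001 -0.006 -0.003] nrows 1.8
```

View pics/p4.png

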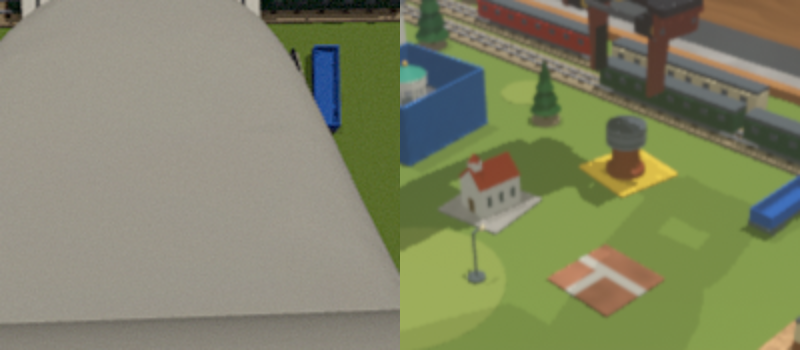

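The chapel stands on the grey plot, at side px about (245,205). The tower is below the fingers at side px (313,180), and the brick plot is free at (302,250).

```bash
python3 -m jog '-.012 0 .1 0 0 0 -1;-.012 0 .25 0 0 0 -1;-.012 0 .4 0 0 0 -1;-.012 0 .45 0 0 0 -1;-.012 0 .455 0 0 0 -1;-.012 0 .455 0 0 0 -1' ; python3 -m jog '0 0 0 0 0 0 1;0 0 0 0 0 0 1;0 0 0 0 0 0 1;0 0 0 0 0 0 1;0 0 0 0 0 0 1;0 0 0 0 0 0 1;0 0 0 0 0 0 1;0 0 0 0 0 0 1'; python3 -m jog '0 0 -.1 0 0 0 1;0 0 -.3 0 0 0 1;0 0 -.55 0 0 0 1;0 0 -.65 0 0 0 1;0 0 -.65 0 0 0 1;0 0 -.65 0 0 0 1'; python3 go.py 452 -106.5 150 -0.12
```

```text
t: 22.25
ee_pos: [642.9, 22.9, 60.5]
orientation: [0.19, 3.135, 0.0]
ft_force: [0.9, -0.7, 0.5]
width: 87.5
grasp_force: 0.0
t: 23.05
ee_pos: [642.7, 22.6, 59.9]
orientation: [0.191, 3.136, 0.0]
ft_force: [-0.6, -0.4, 3.0]
width: 49.5
grasp_force: 30.0
t: 23.65
ee_pos: [642.0, 22.6, 189.0]
orientation: [-0.191, -3.135, 0.0]
ft_force: [-0.2, 0.8, -1.6]
width: 49.8
grasp_force: 30.0
at [642.   22.6 189. ] w 49.8 f [-0.2  0.8 -1.6] t 23.65 | row [ 0.8646 -0.7561  0.1955] [-0.    -0.001 -0.003] nrows 4.7
```

```bash
python3 -m jog '.4 -.35 0 0 0 0 1;.86 -.755 0 0 0 0 1;.86 -.755 0 0 0 0 1;.86 -.755 0 0 0 0 1;.86 -.755 0 0 0 0 1;.86 -.755 .2 0 0 0 1;.86 -.755 .35 0 0 0 1;.86 -.755 .35 0 0 0 1';  python3 go.py 452 -107 66 -0.12
```

```text
t: 24.45
ee_pos: [449.3, -105.6, 115.3]
orientation: [-0.192, -3.126, -0.003]
ft_force: [-0.6, 0.3, -1.2]
width: 49.6
grasp_force: 30.0
at [ 449.3 -105.6  115.3] w 49.6 f [-0.6  0.3 -1.2] t 24.45 | row [-0.0169 -0.0058  0.2463] [ 0.003 -0.019 -0.005] nrows 1.0
```

```bash
python3 -m jog '0 0 .1 0 0 0 1;0 0 .2 0 0 0 1;0 0 .25 0 0 0 1;0 0 .25 0 0 0 1;0 0 .25 0 0 0 1'; python3 go.py 452 -107 60 -0.12; python3 chk.py && python3 -m jog '-.003 -.005 .01 0 0 0 1;-.003 -.005 .01 0 0 0 1' >/dev/null && python3 chk.py && python3 -m jog '0 0 .01 0 0 0 1;0 0 .01 0 0 0 1' >/dev/null && python3 chk.py
```

```text
t: 24.95
ee_pos: [453.7, -106.3, 70.0]
orientation: [-0.191, -3.135, -0.0]
ft_force: [-0.1, -0.7, -1.3]
width: 49.3
grasp_force: 30.0
at [ 453.7 -106.3   70. ] w 49.3 f [-0.1 -0.7 -1.3] t 24.95 | row [ 0.0078 -0.0045  0.05  ] [ 0.    -0.001 -0.003] nrows 0.2
[ 453.7 -106.3   70. ] [-0.1 -0.7 -1.3] 49.3
[ 454.5 -107.6   68.3] [-0.3  0.4 -0.7] 49.3
[ 454.  -107.5   65.8] [-0.1  0.1 -0.7] 49.7
```

```bash
python3 -m jog '.005 0 .015 0 0 0 1;.005 0 .015 0 0 0 1' >/dev/null; python3 chk.py && python3 -m jog '0 0 .01 0 0 0 1;0 0 .01 0 0 0 1' >/dev/null && python3 chk.py && python3 -m jog '0 0 .005 0 0 0 1;0 0 .005 0 0 0 1' >/dev/null && python3 chk.py
```

```text
[ 452.6 -107.3   62.4] [-0.2  0.9 -1.4] 49.5
[ 452.8 -107.3   60.4] [ 1.8  0.1 -0.8] 49.9
[ 453.  -107.4   59.8] [-0.7 -0.1  3. ] 49.5
```

Contact. I'll release, lift, and go back to the chapel at (471.6, 94).

```bash
python3 -m jog '0 0 0 0 0 0 .1;0 0 0 0 0 0 -.3;0 0 0 0 0 0 -.6;0 0 0 0 0 0 -1;0 0 0 0 0 0 -1;0 0 0 0 0 0 -1'; python3 -m jog '0 0 -.05 0 0 0 -1;0 0 -.25 0 0 0 -1;0 0 -.5 0 0 0 -1;0 0 -.5 0 0 0 -1;0 0 -.5 0 0 0 -1';  python3 go.py 471.6 94 140 -0.12
```

```text
t: 26.55
ee_pos: [453.0, -107.3, 59.6]
orientation: [-0.191, -3.136, 0.0]
ft_force: [-0.2, -0.1, 0.5]
width: 85.5
grasp_force: 0.0
t: 27.05
ee_pos: [453.8, -107.5, 161.2]
orientation: [0.191, 3.132, -0.001]
ft_force: [-0.5, -0.3, -0.2]
width: 87.8
grasp_force: 0.0
at [ 453.8 -107.5  161.2] w 87.8 f [-0.5 -0.3 -0.2] t 27.05 | row [0.0342 1.0109 0.1056] [-0.001  0.007 -0.003] nrows 4.1
```

```bash
python3 -m jog '.01 .4 0 0 0 0 -1;.03 1 0 0 0 0 -1;.03 1 0 0 0 0 -1;.03 1 0 0 0 0 -1;.03 1 0 0 0 0 -1;.03 1 0 0 0 0 -1;.03 1 0 0 0 0 -1'; python3 go.py 471.6 94 31 -0.12
python3 - <<'E'
from h import *
b=get_image("side")
cv2.imwrite("pics/p5.png",cv2.resize(b[110:285,200:400],(600,525))[:,:,::-1])
r=lambda n,t:[(round(d["confidence"],2),world(n,d["xyz"]).round(1)) for d in pinpoint(t,n)[:2]]
for n in("side",): print(n,r(n,"chapel"),r(n,"water_tower"))
E
```

```text
t: 27.75
ee_pos: [470.4, 91.1, 158.7]
orientation: [-0.191, -3.133, 0.001]
ft_force: [0.0, -0.6, 0.3]
width: 87.6
grasp_force: 0.0
at [470.4  91.1 158.7] w 87.6 f [ 0.  -0.6  0.3] t 27.75 | row [-0.0059  0.0155  0.6383] [-0.002 -0.004 -0.004] nrows 2.6
side [(0.75, array([468.6,  91.7,  -1.8]))] [(0.88, array([ 450.4, -102.4,    1.3]))]
```

View pics/p5.png

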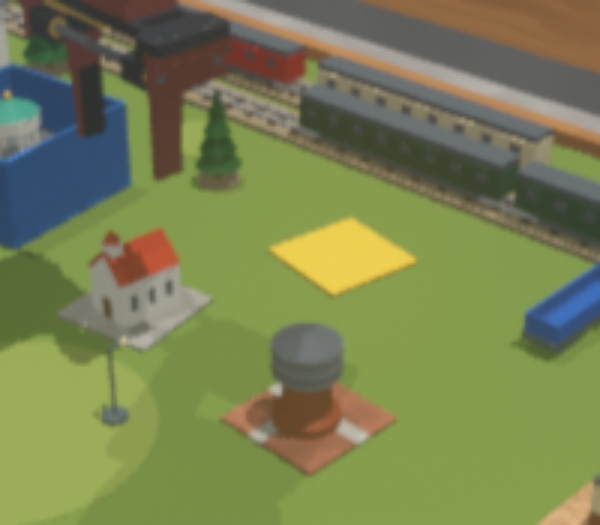

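The tower stands centred on the brick plot (crop (307,390)). The yellow plot at crop (343,257) is empty, and the fir and wagon are untouched. I'll pick up the chapel.

```bash
python3 -m jog '-.003 .01 .2 0 0 0 -1;-.003 .01 .4 0 0 0 -1;-.003 .01 .55 0 0 0 -1;-.003 .01 .62 0 0 0 -1;-.003 .01 .63 0 0 0 -1;-.003 .01 .63 0 0 0 -1' ; python3 -m jog '0 0 0 0 0 0 1;0 0 0 0 0 0 1;0 0 0 0 0 0 1;0 0 0 0 0 0 1;0 0 0 0 0 0 1;0 0 0 0 0 0 1;0 0 0 0 0 0 1;0 0 0 0 0 0 1'; python3 -m jog '0 0 -.1 0 0 0 1;0 0 -.3 0 0 0 1;0 0 -.5 0 0 0 1;0 0 -.5 0 0 0 1;0 0 -.5 0 0 0 1'; python3 go.py 645 21 110 -0.12
python3 - <<'E'
from fit import *
get_image("side"); print(fit("plot_yellow",(643,19),0,("side",)))
E
```

```text
t: 28.5
ee_pos: [472.5, 93.4, 34.1]
orientation: [0.192, 3.136, 0.0]
ft_force: [-0.5, 0.2, 0.6]
width: 87.8
grasp_force: 0.0
t: 29.3
ee_pos: [472.2, 93.9, 33.8]
orientation: [0.191, 3.136, 0.0]
ft_force: [-0.5, 0.6, 4.4]
width: 43.7
grasp_force: 30.0
t: 29.8
ee_pos: [472.5, 93.9, 134.2]
orientation: [0.191, 3.134, 0.001]
ft_force: [-0.2, 0.0, -1.5]
width: 43.8
grasp_force: 30.0
at [472.5  93.9 134.2] w 43.8 f [-0.2  0.  -1.5] t 29.8 | row [-0.9003 -0.2571  0.1223] [ 0.001  0.003 -0.003] nrows 3.8
(array([639.18,  17.21,   1.29]), np.float64(0.1026730425131855), {'side': 702})
```

```bash
python3 -m jog '-.4 -.12 0 0 0 0 1;-.9 -.255 0 0 0 0 1;-.9 -.255 0 0 0 0 1;-.9 -.255 0 0 0 0 1;-.9 -.255 0 0 0 0 1;-.9 -.255 .1 0 0 0 1;-.9 -.255 .25 0 0 0 1;-.9 -.255 .35 0 0 0 1';  python3 -m jog '0 0 .05 0 0 0 1;0 0 .05 0 0 0 1;0 0 .05 0 0 0 1' ;python3 go.py 644.5 21 38 -0.12
```

```text
t: 30.7
ee_pos: [641.7, 21.6, 60.0]
orientation: [-0.191, -3.13, 0.001]
ft_force: [0.3, 0.3, -2.4]
width: 43.7
grasp_force: 30.0
t: 31.0
ee_pos: [644.4, 21.6, 53.6]
orientation: [-0.191, -3.135, 0.0]
ft_force: [0.4, 0.4, -0.2]
width: 43.6
grasp_force: 30.0
at [644.4  21.6  53.6] w 43.6 f [ 0.4  0.4 -0.2] t 31.0 | row [-0.0011 -0.0028  0.0779] [-0.    -0.001 -0.003] nrows 0.3
```

```bash
python3 -m jog '0 0 .04 0 0 0 1;0 0 .07 0 0 0 1;0 0 .07 0 0 0 1'>/dev/null; python3 chk.py && python3 -m jog '0 0 .01 0 0 0 1;0 0 .01 0 0 0 1' >/dev/null && python3 chk.py && python3 -m jog '0 0 .01 0 0 0 1;0 0 .01 0 0 0 1' >/dev/null && python3 chk.py && python3 -m jog '0 0 .005 0 0 0 1;0 0 .005 0 0 0 1' >/dev/null && python3 chk.py
```

```text
[644.2  21.4  39.2] [-0.   0.1 -1.4] 43.7
[644.6  21.3  37.7] [ 0.3  0.4 -1.4] 43.7
[644.6  21.3  35.6] [-0.6  0.7 -2.6] 43.8
[644.6  21.4  34.6] [ 0.1  0.2 -1.3] 44.1
```

```bash
python3 -m jog '0 0 .005 0 0 0 1;0 0 .005 0 0 0 1' >/dev/null; python3 chk.py;  python3 -m jog '0 0 0 0 0 0 .2;0 0 0 0 0 0 -.3;0 0 0 0 0 0 -.6;0 0 0 0 0 0 -1;0 0 0 0 0 0 -1;0 0 0 0 0 0 -1'; python3 -m jog '0 0 -.05 0 0 0 -1;0 0 -.25 0 0 0 -1;0 0 -.5 0 0 0 -1;0 0 -.7 0 0 0 -1;0 0 -.7 0 0 0 -1';  python3 go.py 498.5 -350 150 0.06
```

```text
[644.7  21.4  33.9] [-0.2  0.1  0.8] 44.0
t: 32.7
ee_pos: [644.6, 21.4, 33.7]
orientation: [0.191, 3.136, -0.0]
ft_force: [0.6, -0.5, -0.2]
width: 80.2
grasp_force: 0.0
t: 33.2
ee_pos: [648.5, 21.4, 181.0]
orientation: [0.19, 3.124, 0.001]
ft_force: [-0.0, -0.6, 0.5]
width: 87.9
grasp_force: 0.0
at [648.5  21.4 181. ] w 87.9 f [-0.  -0.6  0.5] t 33.2 | row [ 0.5205 -1.9347  0.1461] [ 0.001  0.022 -0.347] nrows 8.0
```

```bash
python3 -m jog '.13 -.48 0 0 0 0 -1;.26 -.97 0 0 0 0 -1;.26 -.97 0 0 0 0 -1;.26 -.97 0 0 0 0 -1;.26 -.97 0 0 0 0 -1;.26 -.97 0 0 0 0 -1'>/dev/null;  python3 -m jog '.13 -.48 0 0 0 -.3 -1;.26 -.97 0 0 0 -.33 -1;.26 -.97 0 0 0 -.33 -1;.26 -.97 0 0 0 -.33 -1;.26 -.97 0 0 0 -.33 -1;.26 -.97 .1 0 0 -.33 -1;.26 -.97 .1 0 0 -.33 -1';  python3 go.py 498.5 -350 37 0.05
python3 - <<'E'
from fit import *
a=get_image("top");b=get_image("side")
cv2.imwrite("pics/p6.png",np.hstack([cv2.resize(a[90:265,190:390],(400,350)),cv2.resize(b[110:285,200:400],(400,350))])[:,:,::-1])
for k,g in dict(chapel=(645,21,4),water_tower=(453,-107,4),plot_brick=(452,-107,0),plot_grey=(471,94.5,0),plot_yellow=(645,21,0)).items():
    for n in("top","side"):
        try: print(k,n,*fit(k,g,g[2],(n,)))
        except Exception as e: print(k,n,e)
E
```

```text
t: 34.5
ee_pos: [493.9, -349.1, 151.6]
orientation: [0.081, -3.138, -0.004]
ft_force: [-0.9, 0.2, -0.1]
width: 87.8
grasp_force: 0.0
at [ 493.9 -349.1  151.6] w 87.8 f [-0.9  0.2 -0.1] t 34.5 | row [-0.0246 -0.0076  0.5728] [ 0.006 -0.006  0.004] nrows 2.3
chapel top [644.55  21.98  -0.07] 0.09922676676187792 {'top': 553}
chapel side [641.89  18.43  -0.13] 0.05115004909796773 {'side': 718}
water_tower top [ 450.39 -106.08    0.27] 0.16075999434844437 {'top': 456}
water_tower side [ 447.55 -110.28    0.48] 0.22178456798633508 {'side': 760}
plot_brick top [ 453.33 -107.28    1.52] 0.05823224887272672 {'top': 1483}
plot_brick side [ 450.26 -109.52   -0.05] 0.1369455566202221 {'side': 1073}
plot_grey top [471.65  94.28   0.15] 0.04450985367702826 {'top': 1470}
plot_grey side [468.72  92.18   0.1 ] 0.13326229107966342 {'side': 774}
plot_yellow top [644.21  21.55   1.36] 0.06403480302034789 {'top': 1330}
plot_yellow side [639.66  10.97   1.29] 0.4436452256864843 {'side': 535}
```

View pics/p6.png

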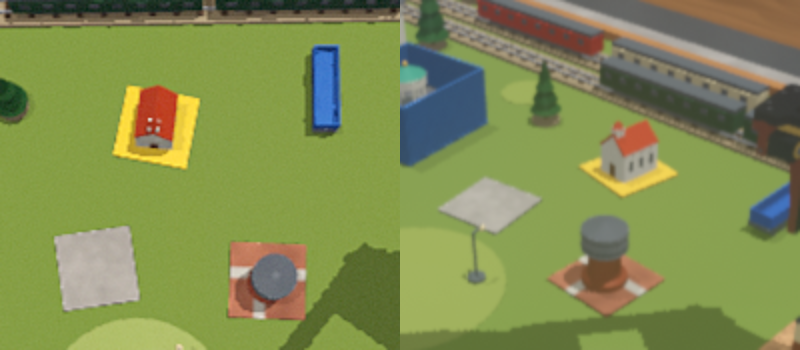

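The chapel is centred on yellow (top crop (155,125)) and the tower on brick (270,280), both within about 3 mm in the fits. The grey plot is free. Now the signal box.

```bash
python3 -m jog '-.01 -.007 .15 0 0 0 -1;-.01 -.007 .35 0 0 0 -1;-.01 -.007 .5 0 0 0 -1;-.01 -.007 .56 0 0 0 -1;-.01 -.007 .565 0 0 0 -1;-.01 -.007 .565 0 0 0 -1' ; python3 -m jog '0 0 0 0 0 0 1;0 0 0 0 0 0 1;0 0 0 0 0 0 1;0 0 0 0 0 0 1;0 0 0 0 0 0 1;0 0 0 0 0 0 1;0 0 0 0 0 0 1;0 0 0 0 0 0 1'; python3 -m jog '0 0 -.1 0 0 0 1;0 0 -.3 0 0 0 1;0 0 -.55 0 0 0 1;0 0 -.8 0 0 0 1;0 0 -.8 0 0 0 1;0 0 -.8 0 0 0 1'; python3 go.py 471 94 130 0.05
```

```text
t: 35.7
ee_pos: [496.9, -352.9, 41.5]
orientation: [-0.08, 3.14, -0.001]
ft_force: [-0.1, 0.1, 0.0]
width: 88.1
grasp_force: 0.0
t: 36.5
ee_pos: [496.3, -352.2, 40.8]
orientation: [0.08, -3.14, -0.001]
ft_force: [-1.6, 3.8, 4.5]
width: 46.0
grasp_force: 30.0
t: 37.1
ee_pos: [496.8, -352.9, 201.6]
orientation: [-0.08, 3.139, -0.003]
ft_force: [0.2, -0.9, -1.4]
width: 45.9
grasp_force: 30.0
at [ 496.8 -352.9  201.6] w 45.9 f [ 0.2 -0.9 -1.4] t 37.1 | row [0.0153 2.2386 0.354 ] [-0.003  0.004  0.002] nrows 9.1
```

```bash
python3 -m jog '0 .4 0 0 0 0 1;.01 1 0 0 0 0 1;.01 1 0 0 0 0 1;.01 1 0 0 0 0 1;.01 1 0 0 0 0 1;.01 1 0 0 0 0 1'>/dev/null;  python3 -m jog '.01 1 0 0 0 0 1;.01 1 0 0 0 0 1;.01 1 0 0 0 0 1;.01 1 0 0 0 0 1;.01 1 0 0 0 0 1;.01 1 0 0 0 0 1'>/dev/null; python3 -m jog '0 .2 0 0 0 0 1;0 .23 .2 0 0 0 1;0 .23 .4 0 0 0 1;0 .23 .5 0 0 0 1;0 .23 .5 0 0 0 1;0 .23 .5 0 0 0 1;0 .23 .5 0 0 0 1'; python3 go.py 469.5 94.2 45 0.05
```

```text
t: 39.0
ee_pos: [470.8, 91.9, 101.7]
orientation: [-0.077, 3.139, 0.0]
ft_force: [-0.3, 0.5, -1.0]
width: 46.0
grasp_force: 30.0
at [470.8  91.9 101.7] w 46.0 f [-0.3  0.5 -1. ] t 39.0 | row [0.0066 0.0117 0.2834] [ 0.     0.004 -0.001] nrows 1.1
```

```bash
python3 -m jog '.006 .01 .1 0 0 0 1;.006 .01 .22 0 0 0 1;.006 .01 .28 0 0 0 1;.006 .01 .28 0 0 0 1;.006 .01 .28 0 0 0 1;.006 .01 .28 0 0 0 1'>/dev/null; python3 chk.py && python3 -m jog '0 0 .01 0 0 0 1;0 0 .01 0 0 0 1' >/dev/null && python3 chk.py && python3 -m jog '0 0 .01 0 0 0 1;0 0 .01 0 0 0 1' >/dev/null && python3 chk.py && python3 go.py 469.5 94.2 41 0.05
```

```text
[469.1  94.8  45.7] [ 0.1  0.2 -1. ] 45.6
[468.6  94.8  43.1] [-1.  -0.2 -1.5] 45.7
[468.6  94.8  40.8] [ 0.8 -0.   0.7] 45.6
at [468.6  94.8  40.8] w 45.6 f [ 0.8 -0.   0.7] t 40.0 | row [-0.0041 -0.0031 -0.0009] [0.    0.001 0.002] nrows 0.0
```

Contact at the same height as the pick. I'll release, lift and verify.

```bash
python3 -m jog '0 0 0 0 0 0 .2;0 0 0 0 0 0 -.3;0 0 0 0 0 0 -.6;0 0 0 0 0 0 -1;0 0 0 0 0 0 -1;0 0 0 0 0 0 -1' >/dev/null; python3 -m jog '0 0 -.05 0 0 0 -1;0 0 -.25 0 0 0 -1;0 0 -.5 0 0 0 -1;0 0 -.75 0 0 0 -1;0 0 -.75 0 0 0 -1;0 0 -.75 0 0 0 -1'>/dev/null; python3 -m jog '.1 -.8 0 0 0 0 -1;.1 -.8 0 0 0 0 -1;.1 -.8 0 0 0 0 -1;.1 -.8 0 0 0 0 -1;.1 -.8 0 0 0 0 -1'>/dev/null;python3 -m jog '.1 -.8 0 0 0 0 -1;.1 -.8 0 0 0 0 -1;.1 -.8 0 0 0 0 -1;.1 -.8 0 0 0 0 -1;.1 -.8 0 0 0 0 -1;.1 -.8 0 0 0 0 -1'; python3 - <<'E'
from fit import *
a=get_image("top");b=get_image("side")
cv2.imwrite("pics/p7.png",np.hstack([cv2.resize(a[90:265,130:390],(400,270)),cv2.resize(b[110:285,160:400],(400,270))])[:,:,::-1])
for k,g in dict(signal_box=(471,94,4),chapel=(645,21,4),water_tower=(453,-107,4),plot_brick=(452,-107,0),plot_grey=(471,94.5,0),plot_yellow=(645,21,0)).items():
    for n in("top","side"):
        try: print(k,n,*fit(k,g,g[2],(n,)))
        except Exception as e: print(k,n,e)
E
```

```text
t: 42.3
ee_pos: [444.5, -225.0, 189.9]
orientation: [0.081, -3.139, -0.002]
ft_force: [0.8, 0.4, 0.5]
width: 87.7
grasp_force: 0.0
signal_box top [472.62  94.8    0.09] 0.10569549774150165 {'top': 634}
signal_box side [468.76  91.77   3.34] 0.07875709862423613 {'side': 863}
chapel top [646.8   21.77  -0.07] 0.08963791813722938 {'top': 560}
chapel side [640.21  25.06   0.52] 0.15365104882316838 {'side': 557}
water_tower top [ 451.53 -108.07    0.18] 0.050459142166208566 {'top': 508}
water_tower side [ 450.02 -107.89    0.32] 0.210389230155802 {'side': 761}
plot_brick top [ 452.72 -107.76   -0.05] 0.038776176172150345 {'top': 1472}
plot_brick side [ 449.56 -109.5    -0.06] 0.09922835646653398 {'side': 1107}
plot_grey top [471.27  94.82   0.14] 0.047779566244313856 {'top': 1462}
plot_grey side [469.69  91.     0.11] 0.40989017363903274 {'side': 623}
plot_yellow top [643.56  21.96   1.38] 0.06611666840169526 {'top': 1321}
plot_yellow side [637.31  19.8    1.41] 0.5207352343933318 {'side': 510}
```

View pics/p7.png

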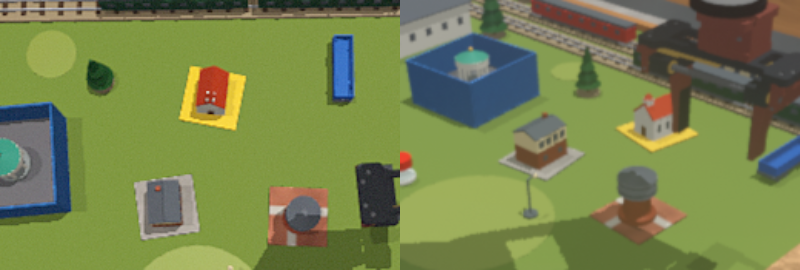

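All three buildings stand upright and centred within about 3 mm, the bandstand is in the tin, and the fir and wagon are unmoved. The gripper is clear, so I'll hand in.

```bash
python3 -c "
from workcell import close_job; print(close_job())"
```

```text
the job is handed in; nothing more can be done
None
```

I handed the job in at about 42 s with the bandstand on the inlay in the tin, the chapel on yellow, the tower on brick and the signal box on grey, each within about 3 mm of its plot's centre; the fir and wagon weren't touched, and the hand-in gave no verdict.

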